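# Hang up the boot scraper and bring the polish bottle to the front

### The job

The steel boot scraper stands in the way in front of the shoe-care carousel: first hang it astride the bar of the low rail, near the middle, and let go of it so that it hangs there by itself. Then turn the carousel by its bar handle until the slim-necked bottle stands at the front, in line with the tongue that sticks out of the carousel's foot, and finish with the gripper still holding the handle so that the turntable stays still there. Leave the other things on the rack where they are.

Things in the scene. Friction and masses are not known exactly. Their poses are not given: they have to be found in the camera images.
- scraper: loose steel boot scraper, about 0.3 kg: an upside-down U (saddle), 80 mm long along its own y (its channel), 50 wide along x, 119 high; stands on its legs before the carousel. Origin on the ground between the legs. Legs 65 high, bristles inside, free gap between them 30 mm; roofed ridge (30 degrees) centres itself on a bar. Same after a half turn
- scraper_grip (a point): middle of the black grip on the scraper's ridge, 104 mm above the scraper's origin; axes as the scraper. The grip is 16 mm thick along x, 64 long along y, from 77 to 119 mm above the origin
- scraper_saddle (a point): point inside the scraper under its ridge, 69.4 mm above its origin: where the centre of the rail's bar comes to lie when the scraper hangs on it; axes as the scraper
- rail: fixed low steel rail: a round level bar 12 mm thick, 200 mm long between two posts, its centre 150 mm above the rack top. Origin on the rack top under the middle of the bar; y runs along the bar
- rail_mid (a point): middle of the bar, on its centre line; y runs along the bar, z up
- carousel_base: fixed grey round foot of the carousel, radius 85; a flat tongue 34 wide sticks out to 135 mm from the centre on its front side, its own -x. Origin on the rack top, on the turning axis
- carousel: turntable: wooden disc, radius 100, top 26 mm above the rack, turns endlessly about the vertical axis through its origin (at rack height), stays where left (friction 0.04 N m). Fixed on it 70 mm out: slim-necked white bottle at its own -x (radius 18, top 104 mm above the rack, tallest), wide jar at -y, flat tin at +y, brush block at +x (these under 75 mm)
- handle (a point): centre of the bar handle on the carousel's middle post, on the turning axis, 138 mm above the rack; axes as the carousel. The bar is 64 mm long along x (the line from brush block to bottle), 14 thick along y, from 125 to 151 mm above the rack
- bottle (a point): foot of the slim-necked bottle, on the bottle's axis, 70 mm from the turning axis, 26 mm above the rack
- front_place (a point): where the bottle's foot belongs: on the middle line of the tongue, 70 mm from the turning axis, 26 mm above the rack
- bowl: small blue ceramic bowl, rim radius 42, 40 high (mm), loose bystander; origin at its underside's centre
- doorstop: black rubber wedge doorstop, 100 x 40, about 32 high (mm), loose bystander; origin at its underside's centre
- shoe_tree: yellow plastic shoe tree, 250 long along its own y, 75 wide, 45 high (mm), loose bystander; origin at its underside's centre
- tin: flat round metal polish tin standing alone on the rack, radius 37, 24 high (mm), loose bystander; origin at its underside's centre
- shoe_brush: wooden shoe brush, 150 long along its own x, 50 wide, 46 high (mm), loose bystander; origin at its underside's centre
- shoehorn: flat steel shoehorn, 195 long along its own x, 38 wide, 6 high (mm), loose bystander; origin at its underside's centre

How it is judged (in metres and radians):
On the way, in this order (a step that is already met when the one before it is completed fails the run):
1. the scraper hangs astride the rail, let go and at rest (x of scraper_saddle in the frame of rail_mid between -0.012 and 0.012 m and y of scraper_saddle in the frame of rail_mid between -0.06 and 0.06 m and z of scraper_saddle in the frame of rail_mid between -0.01 and 0.01 m and angle between the y axis of scraper and the y axis of rail, either way round below 0.2 rad and angle between scraper's own z axis and vertical below 0.3 rad and contact force between scraper and rail above 1 N and contact force between scraper and the arm below 0.1 N and contact force between scraper and the fingers below 0.1 N and linear speed of scraper below 0.05 m/s), for 0.3 s.
2. the bottle is at the front and the fingers hold the carousel still (all of step 1 and horizontal distance between bottle and front_place below 0.014 m and angular speed of carousel below 0.08 rad/s and contact force between carousel and the fingers above 1 N), for 0.3 s.
At the end, for the whole second after the job is handed in: Scraper untouched, still, astride the rail: saddle point within 12 mm sideways, 10 mm in height, 60 mm along from the bar's middle; aligned within 0.2 rad, tilt under 0.3 rad. Bottle within 14 mm of the front place, turntable under 0.08 rad/s, fingers on the carousel with over 1 N (all of step 2); the arm keeps its last pose, push and grip.
It fails at once if a bystander is pushed more than 30 mm (distance of any of bowl, doorstop, shoe_tree, tin, shoe_brush, shoehorn from where it was at the start of the episode above 0.03 m).
It also fails if it takes over 72 s, if anything falls off the work surface, if the arm or the gripper's body presses on something with over 40 N, if the wrist force passes 120 N, or if a joint passes its speed limit or range.

### The arm

A 7-joint arm with a two-finger parallel gripper is mounted at the origin on the work surface. World frame = base frame: x ahead of the robot, y to its left, z up, the work surface at z = 0. Lengths are in m, angles in degrees, forces in N, time in s.
With the tool pointing down it reaches from about 0.425 to 0.95 m from the base axis. Payload 16.7 kg.
Tool frame: the origin (TCP) lies midway between the tips of the shut fingers; the grasp point (between the pads) lies grasp_offset behind it (grasp_offset is the distance from the TCP to the grasp point, in m); z points along the fingers, y is the line along which they close (so a half turn about z gives the same grasp; the last joint's range is limited). The gripper opens to 94 mm and grips with 3 to 60 N. Pads are 16 mm wide; open, the fingers measure 119 mm over their backs; the gripper's body (75 mm by 177 mm) begins 78 mm behind the grasp point.
Start: joints at [-77.206, 24.414, 4.234, 92.017, -1.954, 63.644, -3.845], TCP at [0.246, 0.629, 0.205] pointing down, gripper open.
Joint ranges: [-163.25, 163.25], [-28.42, 122.38], [-70.27, 78.77], [12.13, 141.07], [-58.53, 238.53], [9.26, 117.41], [-156.51, 156.51]. Speed limits (degrees/s): [108.29, 108.29, 136.94, 136.94, 172.46, 172.46, 172.46].

### API

Orientations are given as a 3x3 rotation matrix whose columns are the frame's x, y, z axes.
In Python, from rig import * gives the robot as it stands. The module is installed in compiled form; this text tells all that it offers.
- The arm moves only by the tool jog_arm, never from a script. Its argument "steps" is a list of rows, each an object of numbers: "x", "y", "z": the shift along the tool's x, y, z in m; "rx", "ry", "rz": the turn, a rotation vector about the tool's x, y, z in degrees; "grip": the gripper's target within -1 to 1 (fully open at 1, half-way at 0, shut at -1). A call has 1 to 8 rows; each row is the pose to reach, as a shift and turn from the pose commanded when the call began, along the tool's axes at that moment; what a row does not reach only later rows make up. A row lasts 1/10 s, in which the tool goes at most 50 mm and 8.59 degrees, less where a joint would pass 70% of its speed; a pose out of reach is approached as far as the arm can. A call with a gripper value outside its range is refused whole. The fingers move at their own pace and stop on an object; "squeeze" is the grip in N (left out, the last holds). Time passes only in rows, so rows that repeat a pose let the fingers close. It gives the time, the measured TCP pose, the force, the opening and the grip force at its end, in the units of the state.
- get_obs(): the state, without advancing time (a new reading comes with each control period).
- camera(name): name is "scene" or "side" or "wrist"; returns a dict with "img" (420x560x3 uint8, red, green, blue), "fovy" (degrees; the focal length in pixels is half the picture's height over the tangent of half this angle, whatever the lens; pixels are square), "cx", "cy" (the principal point, pixels), "rvec" (rotation vector, rad) and "tvec" (3), from world to camera coordinates, as OpenCV has them. Camera axes: x right, y down, z forward; pixel columns grow to the right and rows downward; lengths in m; the calibration is good to about 2 mm. A picture is of the moment at which its call begins. There is no depth.
- job_done(): hands the job in; it is judged then, once.
The state is a dict: "clock": time; "q": joint angles; "qvel": joint speeds; "tau": joint torques, N m; "eef_pos": TCP position; "tool_rot": TCP orientation; "force": force on the tool from outside, world axes, zero at the start; "moment": the same for the moment, N m; "opening": finger opening in m; "gripper_force": force on a finger pad.
Only numpy, scipy, OpenCV 4.12 (cv2) and the standard library are available. Lean on these libraries where they do the work, as an engineer would, in place of code of your own. Each camera call takes 0.05 s, during which the arm holds its last target. There are 200 camera calls.

## Working session

There is one attempt and no reset: what is moved stays moved. The work goes in short steps, Python scripts to look and compute and a tool call to move; the robot and the scene stay as the last step left them, time stands still between calls to the robot, and variables do not carry over. Pictures are saved under pics/ and viewed, at most 10 in all, crops included, and the job is handed in when it is done.

Besides the shell and the picture viewer there is one more tool, called after ">>>" in YAML: its name, and indented under it one key for each argument. jog_arm: Moves the arm, as the interface text tells. Its arguments: {"type":"object","properties":{"steps":{"type":"array"},"squeeze":{"type":"number"}},"required":["steps"]}

```bash
mkdir -p pics
cat > h.py <<'E'
from rig import *
import numpy as np, cv2
def K(c):
    f=c["img"].shape[0]/2/np.tan(np.radians(c["fovy"])/2)
    return np.array([[f,0,c["cx"]],[0,f,c["cy"]],[0,0,1]])
def ray(c,u,v):
    R=cv2.Rodrigues(np.array(c["rvec"],float))[0];t=np.array(c["tvec"],float).ravel()
    d=R.T@np.linalg.inv(K(c))@np.array([u,v,1.]);return -R.T@t,d/np.linalg.norm(d)
def onz(c,u,v,z):
    o,d=ray(c,u,v);return o+d*(z-o[2])/d[2]
def proj(c,p):
    return cv2.projectPoints(np.array(p,float).reshape(-1,3),np.array(c["rvec"],float),np.array(c["tvec"],float),K(c),None)[0].reshape(-1,2)
def tri(cs,uv):
    A=np.zeros((3,3));b=np.zeros(3);L=[]
    for c,(u,v) in zip(cs,uv):
        o,d=ray(c,u,v);P=np.eye(3)-np.outer(d,d);A+=P;b+=P@o;L.append((P,o))
    x=np.linalg.solve(A,b);return x,[np.linalg.norm(P@(x-o)) for P,o in L]
def save(c,n): cv2.imwrite("pics/"+n,c["img"][:,:,::-1])
E
python3 - <<'E'
from h import *
import pickle
np.set_printoptions(precision=4,suppress=True)
C={}
for n in ["scene","side","wrist"]:
    C[n]=camera(n)
    c=C[n];print(n,c["fovy"],c["cx"],c["cy"],ray(c,280,210))
pickle.dump(C,open("c0.pkl","wb"))
save(C["scene"],"scene0.png");save(C["side"],"side0.png")
print(get_obs())
E
```

```text
scene 50.016391454089366 282.2223799583841 206.02355689817475 (array([ 1.3476, -0.4415,  0.7025]), array([-0.7151,  0.4113, -0.5652]))
side 53.2595643462701 278.85419159748386 206.02597605933178 (array([ 0.1606, -0.7867,  0.7472]), array([ 0.4027,  0.7025, -0.5868]))
wrist 62.84597766748491 275.2855813986185 206.58148800640961 (array([0.1725, 0.6561, 0.3837]), array([ 0.2635, -0.0896, -0.9605]))
{'clock': 0.15, 'q': array([-77.2069,  24.4418,   4.2336,  92.0436,  -1.956 ,  63.6464,
        -3.8417]), 'qvel': array([ 0.0453, -0.1031, -0.0144, -0.1968, -0.0243, -0.012 ,  0.1013]), 'tau': array([  0.0036, -93.6277,   3.6689, -45.4428,  -0.0487,   0.0178,
         0.0001]), 'eef_pos': array([0.2457, 0.6283, 0.2049]), 'tool_rot': array([[-0.9313,  0.3642, -0.0003],
       [ 0.3642,  0.9313, -0.001 ],
       [-0.    , -0.001 , -1.    ]]), 'force': array([-1.5265, -0.5015, -0.7869]), 'moment': array([ 0.0143,  0.0442, -0.0085]), 'gripper_force': 0.0, 'opening': 0.09410715237617658}
```

View pics/scene0.png

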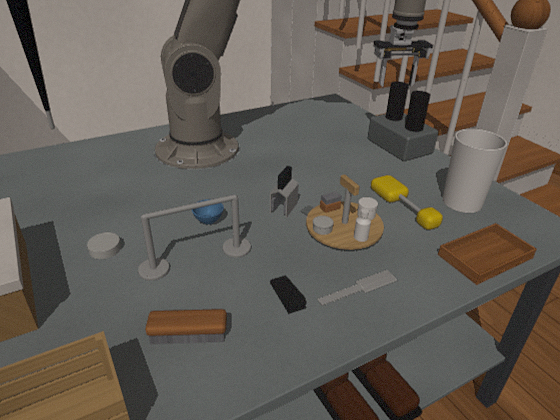

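View pics/side0.png

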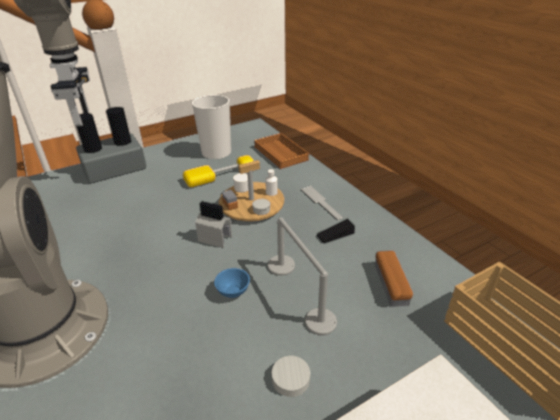

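```bash
python3 -c "
import rig;print([n for n in dir(rig) if n[0]!='_']);print(rig.grasp_offset)"
```

```text
['Unreachable', 'camera', 'get_obs', 'grasp_offset', 'job_done']
0.0188
```

Run:
```python
import pickle,cv2,numpy as np
C=pickle.load(open("c0.pkl","rb"))
a=cv2.resize(C["scene"]["img"][155:265,255:395],None,fx=4,fy=4,interpolation=cv2.INTER_CUBIC)[:, :400*2]
a=C["scene"]["img"][150:260,260:395];b=C["side"]["img"][150:260,185:320]
m=cv2.hconcat([cv2.resize(x,(400,326),interpolation=cv2.INTER_CUBIC) for x in(a,b)])
a=C["scene"]["img"][185:285,130:260];b=C["side"]["img"][210:340,215:345]
m2=cv2.hconcat([cv2.resize(a,(400,274)),cv2.resize(b,(400,274))])
cv2.imwrite("pics/crop.png",cv2.vconcat([m,m2])[:,:,::-1])
```

```text
(no output)
```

View pics/crop.png

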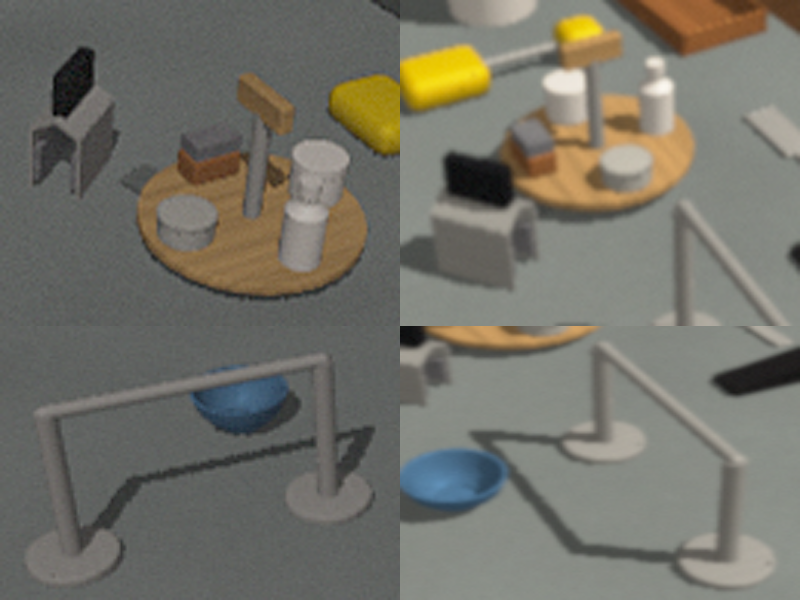

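Run:
```python
from h import *
import pickle
np.set_printoptions(precision=4,suppress=True)
C=pickle.load(open("c0.pkl","rb"));S,D=C["scene"],C["side"]
a=lambda u,v:(260+u/2.963,150+v/2.963)
b=lambda u,v:(185+(u-400)/2.963,150+v/2.963)
e=lambda u,v:(130+u/3.077,185+(v-326)/2.74)
f=lambda u,v:(215+(u-400)/3.077,210+(v-326)/2.108)
for n,p,q in [("handle",a(266,103),b(591,49)),("h brush-end",a(241,86),b(564,55)),("h other",a(292,117),b(619,42)),("grip",a(74,80),b(479,180)),("botcap",a(312,178),b(655,63)),
 ("railL",e(45,414),f(738,461)),("railR",e(323,358),f(601,347)),("postL",e(72,553),f(727,557)),("postR",e(328,494),f(604,439))]:
    print(n,*tri([S,D],[p,q]))
# disc by colour
for nm,c,box in(("scene",S,(300,185,390,252)),("side",D,(215,175,290,225))):
    hsv=cv2.cvtColor(c["img"],cv2.COLOR_RGB2HSV);m=cv2.inRange(hsv,(8,70,60),(25,255,255))
    k=np.zeros_like(m);x0,y0,x1,y1=box;k[y0:y1,x0:x1]=m[y0:y1,x0:x1]
    P=cv2.findNonZero(k);h=cv2.convexHull(P).reshape(-1,2)
    W=np.array([onz(c,u,v,.026)[:2] for u,v in h]);print(nm,cv2.minEnclosingCircle(W.astype(np.float32)))
print("tongue corner",onz(S,*a(122,180),.005),onz(S,*a(145,200),.005),onz(S,*a(147,165),.005))
print("bottle",onz(S,*a(301,266),.026),onz(D,*b(656,131),.026))
for n,p in [("scr legs",[(35,185),(75,192),(112,155)])]:
    for q in p: print(n,onz(S,*a(*q),0))
```

```text
handle [0.6133 0.176  0.1363] [np.float64(0.0006267467712410649), np.float64(0.0006267467712411803)]
h brush-end [0.5832 0.1728 0.139 ] [np.float64(0.0020175093489159246), np.float64(0.0020175093489158626)]
h other [0.6442 0.1777 0.1367] [np.float64(0.0019146503867301175), np.float64(0.0019146503867301318)]
grip [0.4514 0.0863 0.0964] [np.float64(0.0007500747929012776), np.float64(0.0007500747929011657)]
botcap [0.6823 0.1741 0.1018] [np.float64(0.0014059813805340098), np.float64(0.0014059813805340294)]
railL [ 0.5378 -0.3043  0.1473] [np.float64(0.0003966679708416689), np.float64(0.00039666797084166895)]
railR [ 0.5525 -0.1032  0.1477] [np.float64(0.0005198785345877525), np.float64(0.0005198785345878537)]
postL [ 0.5375 -0.3038  0.0064] [np.float64(0.0009636864822746108), np.float64(0.0009636864822744936)]
postR [ 0.5535 -0.1037  0.0057] [np.float64(0.0009574913381484235), np.float64(0.000957491338148474)]
scene ((0.5956121683120728, 0.23613138496875763), 0.17638587951660156)
side ((0.5913422703742981, 0.21285666525363922), 0.15086378157138824)
tongue corner [0.4948 0.116  0.005 ] [0.5317 0.1179 0.005 ] [0.4843 0.1499 0.005 ]
bottle [0.6953 0.1655 0.026 ] [0.6752 0.1625 0.026 ]
scr legs [0.4587 0.0441 0.    ]
scr legs [0.4855 0.0714 0.    ]
scr legs [0.4481 0.1334 0.    ]
```

```bash
cat >> h.py <<'E'
from scipy.spatial.transform import Rotation as Ro
def down(yaw): # tool pointing down, tool y axis at world angle yaw (deg)
    a=np.radians(yaw);y=np.array([np.cos(a),np.sin(a),0]);z=np.array([0,0,-1.]);return np.column_stack([np.cross(y,z),y,z])
def rel(p,yaw=None):
    o=get_obs();R=o["tool_rot"]
    s=R.T@(np.array(p)-o["eef_pos"]);r=np.zeros(3)
    if yaw is not None:
        best=min((Ro.from_matrix(R.T@down(y)).as_rotvec(degrees=True) for y in(yaw,yaw+180)),key=np.linalg.norm);r=best
    print("xyz",s.round(4),"r",r.round(2),"t",o["clock"],"q7",o["q"][6].round(1))
E
python3 -c "
from h import *
rel([.246,.629,.3]);rel([.455,.09,.27],33)"
```

```text
xyz [ 0.      0.0007 -0.0951] r [0. 0. 0.] t 0.15 q7 -3.8
xyz [-0.391  -0.4252 -0.0646] r [-6.000e-02  2.000e-02  3.564e+01] t 0.15 q7 -3.8
```

>>> jog_arm:
  steps:
    - {"z": -0.05}
    - {"z": -0.09}
    - {"x": -0.03,"y": -0.035,"z": -0.09,"rz": 5}
    - {"x": -0.065,"y": -0.07,"z": -0.09,"rz": 10}
    - {"x": -0.1,"y": -0.105,"z": -0.09,"rz": 15}
    - {"x": -0.133,"y": -0.142,"z": -0.09,"rz": 20}
    - {"x": -0.166,"y": -0.178,"z": -0.09,"rz": 25}
    - {"x": -0.2,"y": -0.214,"z": -0.09,"rz": 30}

```text
invalid input
```

```bash
python3 -c "
from h import *
rel([.455,.09,.27],33)"
```

```text
xyz [-0.391  -0.4252 -0.0646] r [-6.000e-02  2.000e-02  3.564e+01] t 0.15 q7 -3.8
```

>>> jog_arm:
  steps:
    - {"x": 0,"y": 0,"z": -0.05,"rx": 0,"ry": 0,"rz": 0,"grip": 1}
    - {"x": 0,"y": 0,"z": -0.09,"rx": 0,"ry": 0,"rz": 0,"grip": 1}
    - {"x": -0.03,"y": -0.035,"z": -0.09,"rx": 0,"ry": 0,"rz": 5,"grip": 1}
    - {"x": -0.065,"y": -0.07,"z": -0.09,"rx": 0,"ry": 0,"rz": 10,"grip": 1}
    - {"x": -0.1,"y": -0.105,"z": -0.09,"rx": 0,"ry": 0,"rz": 15,"grip": 1}
    - {"x": -0.133,"y": -0.142,"z": -0.09,"rx": 0,"ry": 0,"rz": 20,"grip": 1}
    - {"x": -0.166,"y": -0.178,"z": -0.09,"rx": 0,"ry": 0,"rz": 25,"grip": 1}
    - {"x": -0.2,"y": -0.214,"z": -0.09,"rx": 0,"ry": 0,"rz": 30,"grip": 1}
  squeeze: 30

```text
clock: 0.95
eef_pos: [0.3544, 0.3544, 0.2954]
tool_rot: [[-0.622, 0.783, -0.0], [0.783, 0.622, 0.0], [0.0, -0.0, -1.0]]
force: [1.2, -0.2, 0.5]
opening: 0.0939
gripper_force: 0.0
```

```bash
python3 -c "
from h import *
rel([.455,.09,.27],33)"
```

```text
xyz [-0.2697 -0.0856  0.0253] r [-0.01 -0.01  5.44] t 0.95 q7 -12.8
```

>>> jog_arm:
  steps:
    - {"x": -0.045,"y": -0.014,"z": 0,"rx": 0,"ry": 0,"rz": 1,"grip": 1}
    - {"x": -0.09,"y": -0.028,"z": 0,"rx": 0,"ry": 0,"rz": 2,"grip": 1}
    - {"x": -0.135,"y": -0.043,"z": 0,"rx": 0,"ry": 0,"rz": 4,"grip": 1}
    - {"x": -0.18,"y": -0.057,"z": 0.005,"rx": 0,"ry": 0,"rz": 5,"grip": 1}
    - {"x": -0.225,"y": -0.071,"z": 0.015,"rx": 0,"ry": 0,"rz": 5.4,"grip": 1}
    - {"x": -0.27,"y": -0.086,"z": 0.025,"rx": 0,"ry": 0,"rz": 5.4,"grip": 1}
    - {"x": -0.27,"y": -0.086,"z": 0.025,"rx": 0,"ry": 0,"rz": 5.4,"grip": 1}

```text
clock: 1.65
eef_pos: [0.4563, 0.0861, 0.2697]
tool_rot: [[-0.542, 0.84, -0.001], [0.84, 0.542, -0.001], [-0.001, -0.001, -1.0]]
force: [-1.3, 1.4, -0.5]
opening: 0.094
gripper_force: 0.0
```

Run:
```python
from h import *
import pickle
c=camera("wrist");pickle.dump(c,open("w1.pkl","wb"));save(c,"w1.png")
o=get_obs();print(o["eef_pos"],o["clock"]);print(proj(c,[[.4514,.0863,.119],[.4514,.0863,0],[.613,.176,.151]]))
```

```text
[0.45580038 0.08909332 0.2700759 ] 1.7
[[272.26739377 190.0227744 ]
 [273.11369516 169.90868567]
 [476.57909118 210.93082994]]
```

View pics/w1.png

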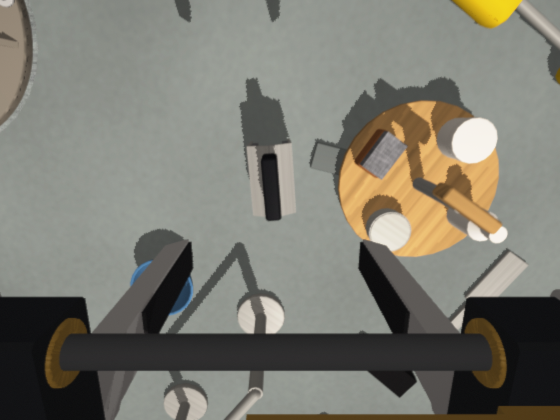

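Run:
```python
from h import *
import pickle
np.set_printoptions(precision=4,suppress=True)
c=pickle.load(open("w1.pkl","rb"));g=cv2.cvtColor(c["img"],cv2.COLOR_RGB2GRAY)
def big(m,box):
    k=np.zeros_like(m);x0,y0,x1,y1=box;k[y0:y1,x0:x1]=m[y0:y1,x0:x1]
    return max(cv2.findContours(k,cv2.RETR_EXTERNAL,cv2.CHAIN_APPROX_NONE)[0],key=cv2.contourArea).reshape(-1,2)
k=big((g<45).astype(np.uint8),(255,148,290,225))
W=np.array([onz(c,u,v,.115)[:2] for u,v in k],np.float32);print("grip",cv2.minAreaRect(W),k.min(0),k.max(0))
k=big((g>125).astype(np.uint8),(240,138,305,226))
r=cv2.minAreaRect(np.array([onz(c,u,v,.075)[:2] for u,v in k],np.float32));print("scraper",r)
hsv=cv2.cvtColor(c["img"],cv2.COLOR_RGB2HSV)
k=big(cv2.inRange(hsv,(8,90,60),(25,255,255)),(330,95,505,260))
h=cv2.convexHull(k).reshape(-1,2);W=np.array([onz(c,u,v,.026)[:2] for u,v in h],np.float32);print("disc",cv2.minEnclosingCircle(W),cv2.fitEllipse(W))
print(g[150:160:3,300:345:3])
cen=np.array([.613,.176])
k=big(((g>75)&(g<100)).astype(np.uint8),(308,136,338,176));print(cv2.minAreaRect(k))
for z in(.005,.012):
  q=np.array([onz(c,u,v,z)[:2] for u,v in [(316,140),(338,146),(334,174),(311,167)]]);m=(q[0]+q[3])/2-cen
  d=q[3]-q[0];print(z,q,"r",np.linalg.norm(m),np.degrees(np.arctan2(m[1],m[0])),"edge",np.degrees(np.arctan2(d[1],d[0])),np.linalg.norm(d))
for u,v in [(447,190),(500,231)]:print("hand",onz(c,u,v,.151))
```

```text
grip ((0.44878068566322327, 0.08678606897592545), (0.015039544552564621, 0.06656523793935776), 37.17170715332031) [261 154] [279 219]
scraper ((0.45179471373558044, 0.08410295099020004), (0.07330576330423355, 0.09800776094198227), 32.76704406738281)
disc ((0.6235165596008301, 0.17514458298683167), 0.11360736191272736) ((0.6187747716903687, 0.17511364817619324), (0.19416260719299316, 0.22407026588916779), 94.4020004272461)
[[156 156 157 158 101  90 127 127 126 126 125 125 125  78  63]
 [157 158 158 155  78 115 127 127 128 127 127 125 125  64  63]
 [154 157 156 150  73 127 127 128 127 127 127 127 109  63  62]
 [154 155 154 141  73 129 129 127 128 127 126 127 109  63  64]]
((322.43243408203125, 144.4053955078125), (13.52795124053955, 28.085203170776367), 72.89727020263672)
0.005 [[0.4761 0.1488]
 [0.504  0.1578]
 [0.5207 0.1255]
 [0.4903 0.1168]] r 0.1367922079045338 -161.59341889307066 edge -66.12582325859051 0.03493389997962955
0.012 [[0.4751 0.1488]
 [0.5026 0.1577]
 [0.519  0.1259]
 [0.4891 0.1174]] r 0.13774531705429752 -161.85243261316984 edge -66.12582325859056 0.03438256778675186
hand [0.578  0.1764 0.151 ]
hand [0.6439 0.1731 0.151 ]
```

```bash
python3 -c "
from h import *
rel([.449,.087,.088],36.5)"
```

```text
xyz [ 0.0019 -0.0067  0.1821] r [-0.04 -0.   -3.54] t 1.7 q7 14.1
```

>>> jog_arm:
  steps:
    - {"x": 0.002,"y": -0.0067,"z": 0.02,"rx": 0,"ry": 0,"rz": -3.5,"grip": 1}
    - {"x": 0.002,"y": -0.0067,"z": 0.06,"rx": 0,"ry": 0,"rz": -3.5,"grip": 1}
    - {"x": 0.002,"y": -0.0067,"z": 0.1,"rx": 0,"ry": 0,"rz": -3.5,"grip": 1}
    - {"x": 0.002,"y": -0.0067,"z": 0.14,"rx": 0,"ry": 0,"rz": -3.5,"grip": 1}
    - {"x": 0.002,"y": -0.0067,"z": 0.17,"rx": 0,"ry": 0,"rz": -3.5,"grip": 1}
    - {"x": 0.002,"y": -0.0067,"z": 0.182,"rx": 0,"ry": 0,"rz": -3.5,"grip": 1}
    - {"x": 0.002,"y": -0.0067,"z": 0.182,"rx": 0,"ry": 0,"rz": -3.5,"grip": 1}

```text
clock: 2.4
eef_pos: [0.4481, 0.0901, 0.0876]
tool_rot: [[-0.599, 0.801, -0.002], [0.801, 0.599, -0.001], [0.0, -0.003, -1.0]]
force: [0.0, -0.6, 1.0]
opening: 0.0941
gripper_force: 0.0
```

>>> jog_arm:
  steps:
    - {"x": 0,"y": 0,"z": 0,"rx": 0,"ry": 0,"rz": 0,"grip": -1}
    - {"x": 0,"y": 0,"z": 0,"rx": 0,"ry": 0,"rz": 0,"grip": -1}
    - {"x": 0,"y": 0,"z": 0,"rx": 0,"ry": 0,"rz": 0,"grip": -1}
    - {"x": 0,"y": 0,"z": 0,"rx": 0,"ry": 0,"rz": 0,"grip": -1}
    - {"x": 0,"y": 0,"z": 0,"rx": 0,"ry": 0,"rz": 0,"grip": -1}
    - {"x": 0,"y": 0,"z": 0,"rx": 0,"ry": 0,"rz": 0,"grip": -1}
    - {"x": 0,"y": 0,"z": 0,"rx": 0,"ry": 0,"rz": 0,"grip": -1}
    - {"x": 0,"y": 0,"z": 0,"rx": 0,"ry": 0,"rz": 0,"grip": -1}
  squeeze: 30

```text
clock: 3.2
eef_pos: [0.4488, 0.0898, 0.0885]
tool_rot: [[-0.598, 0.801, -0.0], [0.801, 0.598, -0.0], [-0.0, -0.0, -1.0]]
force: [-0.3, -0.0, -0.1]
opening: 0.0339
gripper_force: 0.0
```

Still closing.

>>> jog_arm:
  steps:
    - {"x": 0,"y": 0,"z": 0,"rx": 0,"ry": 0,"rz": 0,"grip": -1}
    - {"x": 0,"y": 0,"z": 0,"rx": 0,"ry": 0,"rz": 0,"grip": -1}
    - {"x": 0,"y": 0,"z": 0,"rx": 0,"ry": 0,"rz": 0,"grip": -1}
    - {"x": 0,"y": 0,"z": 0,"rx": 0,"ry": 0,"rz": 0,"grip": -1}
    - {"x": 0,"y": 0,"z": 0,"rx": 0,"ry": 0,"rz": 0,"grip": -1}
    - {"x": 0,"y": 0,"z": 0,"rx": 0,"ry": 0,"rz": 0,"grip": -1}

```text
clock: 3.8
eef_pos: [0.4488, 0.0898, 0.0884]
tool_rot: [[-0.598, 0.801, -0.0], [0.801, 0.598, -0.0], [0.0, -0.0, -1.0]]
force: [-1.4, -0.3, -2.2]
opening: 0.0156
gripper_force: 30.0
```

>>> jog_arm:
  steps:
    - {"x": 0,"y": 0,"z": -0.03,"rx": 0,"ry": 0,"rz": 0,"grip": -1}
    - {"x": 0,"y": 0,"z": -0.08,"rx": 0,"ry": 0,"rz": 0,"grip": -1}
    - {"x": 0,"y": 0,"z": -0.13,"rx": 0,"ry": 0,"rz": 0,"grip": -1}
    - {"x": 0,"y": 0,"z": -0.18,"rx": 0,"ry": 0,"rz": 0,"grip": -1}
    - {"x": 0,"y": 0,"z": -0.2,"rx": 0,"ry": 0,"rz": 0,"grip": -1}
    - {"x": 0,"y": 0,"z": -0.2,"rx": 0,"ry": 0,"rz": 0,"grip": -1}

```text
clock: 4.4
eef_pos: [0.4501, 0.0903, 0.2913]
tool_rot: [[-0.598, 0.801, 0.004], [0.801, 0.598, 0.003], [0.0, 0.005, -1.0]]
force: [0.5, 0.3, -2.1]
opening: 0.016
gripper_force: 30.0
```

```bash
python3 -c "
from h import *
rel([.545,-.204,.29],-4.2)"
```

```text
xyz [-0.2926 -0.1001  0.0007] r [ 0.28 -0.11 40.95] t 4.4 q7 16.2
```

>>> jog_arm:
  steps:
    - {"x": -0.02,"y": -0.007,"z": 0,"rx": 0,"ry": 0,"rz": 4,"grip": -1}
    - {"x": -0.06,"y": -0.02,"z": 0,"rx": 0,"ry": 0,"rz": 10,"grip": -1}
    - {"x": -0.1,"y": -0.034,"z": 0,"rx": 0,"ry": 0,"rz": 16,"grip": -1}
    - {"x": -0.14,"y": -0.048,"z": 0,"rx": 0,"ry": 0,"rz": 22,"grip": -1}
    - {"x": -0.18,"y": -0.062,"z": 0,"rx": 0,"ry": 0,"rz": 28,"grip": -1}
    - {"x": -0.22,"y": -0.075,"z": 0,"rx": 0,"ry": 0,"rz": 34,"grip": -1}
    - {"x": -0.26,"y": -0.089,"z": 0,"rx": 0,"ry": 0,"rz": 38,"grip": -1}
    - {"x": -0.293,"y": -0.1,"z": 0,"rx": 0,"ry": 0,"rz": 41,"grip": -1}

```text
clock: 5.2
eef_pos: [0.5434, -0.2078, 0.2869]
tool_rot: [[0.08, 0.997, -0.002], [0.997, -0.08, -0.001], [-0.001, -0.002, -1.0]]
force: [-0.5, 0.5, -1.5]
opening: 0.0159
gripper_force: 30.0
```

>>> jog_arm:
  steps:
    - {"x": 0,"y": 0,"z": 0,"rx": 0,"ry": 0,"rz": 0,"grip": -1}
    - {"x": 0,"y": 0,"z": 0,"rx": 0,"ry": 0,"rz": 0,"grip": -1}

```text
clock: 5.4
eef_pos: [0.5429, -0.2061, 0.2868]
tool_rot: [[0.078, 0.997, -0.003], [0.997, -0.078, -0.001], [-0.001, -0.003, -1.0]]
force: [-0.4, 0.7, -2.2]
opening: 0.0158
gripper_force: 30.0
```

Run:
```python
from h import *
import pickle
rel([.545,-.204,.262],-4.2);rel([.545,-.204,.167],-4.2)
a=camera("scene");b=camera("side");w=camera("wrist");pickle.dump((a,b,w),open("c2.pkl","wb"))
x=cv2.hconcat([cv2.resize(a["img"][120:290,110:280],(400,400)),cv2.resize(b["img"][140:340,210:410],(400,400))])
cv2.imwrite("pics/rail.png",x[:,:,::-1])
```

```text
xyz [0.0023 0.002  0.0248] r [-0.17  0.08 -0.25] t 5.4 q7 23.6
xyz [0.0024 0.0023 0.1198] r [-0.17  0.08 -0.25] t 5.4 q7 23.6
```

View pics/rail.png

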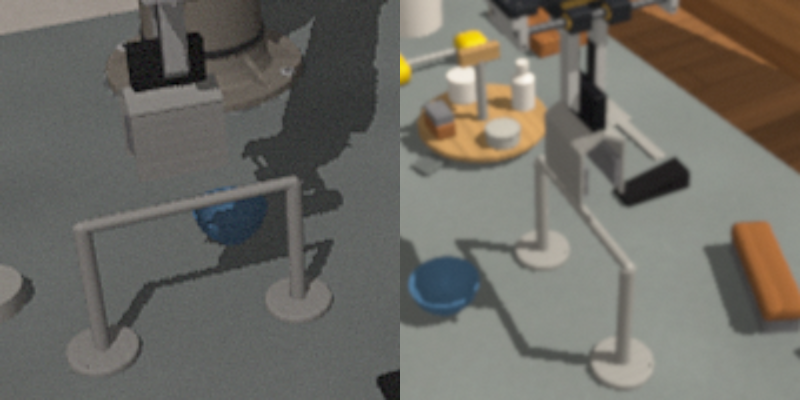

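>>> jog_arm:
  steps:
    - {"x": 0.002,"y": 0.002,"z": 0.01,"rx": 0,"ry": 0,"rz": 0,"grip": -1}
    - {"x": 0.002,"y": 0.002,"z": 0.025,"rx": 0,"ry": 0,"rz": 0,"grip": -1}
    - {"x": 0.002,"y": 0.002,"z": 0.035,"rx": 0,"ry": 0,"rz": 0,"grip": -1}
    - {"x": 0.002,"y": 0.002,"z": 0.045,"rx": 0,"ry": 0,"rz": 0,"grip": -1}
    - {"x": 0.002,"y": 0.002,"z": 0.055,"rx": 0,"ry": 0,"rz": 0,"grip": -1}

```text
clock: 6.05
eef_pos: [0.546, -0.2028, 0.2324]
tool_rot: [[0.074, 0.997, -0.0], [0.997, -0.074, -0.0], [-0.0, -0.0, -1.0]]
force: [-0.1, 0.2, -1.5]
opening: 0.0161
gripper_force: 30.0
```

>>> jog_arm:
  steps:
    - {"x": 0,"y": 0,"z": 0.01,"rx": 0,"ry": 0,"rz": 0,"grip": -1}
    - {"x": 0,"y": 0,"z": 0.02,"rx": 0,"ry": 0,"rz": 0,"grip": -1}
    - {"x": 0,"y": 0,"z": 0.03,"rx": 0,"ry": 0,"rz": 0,"grip": -1}
    - {"x": 0,"y": 0,"z": 0.04,"rx": 0,"ry": 0,"rz": 0,"grip": -1}
    - {"x": 0,"y": 0,"z": 0.048,"rx": 0,"ry": 0,"rz": 0,"grip": -1}
    - {"x": 0,"y": 0,"z": 0.055,"rx": 0,"ry": 0,"rz": 0,"grip": -1}
    - {"x": 0,"y": 0,"z": 0.058,"rx": 0,"ry": 0,"rz": 0,"grip": -1}
    - {"x": 0,"y": 0,"z": 0.058,"rx": 0,"ry": 0,"rz": 0,"grip": -1}

```text
clock: 6.85
eef_pos: [0.546, -0.203, 0.1752]
tool_rot: [[0.074, 0.997, -0.0], [0.997, -0.074, -0.0], [-0.0, -0.0, -1.0]]
force: [0.2, 0.1, -1.6]
opening: 0.0158
gripper_force: 30.0
```

>>> jog_arm:
  steps:
    - {"x": 0,"y": 0,"z": 0.003,"rx": 0,"ry": 0,"rz": 0,"grip": -1}
    - {"x": 0,"y": 0,"z": 0.005,"rx": 0,"ry": 0,"rz": 0,"grip": -1}
    - {"x": 0,"y": 0,"z": 0.006,"rx": 0,"ry": 0,"rz": 0,"grip": -1}
    - {"x": 0,"y": 0,"z": 0.006,"rx": 0,"ry": 0,"rz": 0,"grip": -1}

```text
clock: 7.25
eef_pos: [0.5462, -0.2029, 0.1699]
tool_rot: [[0.074, 0.997, 0.0], [0.997, -0.074, 0.0], [0.0, 0.0, -1.0]]
force: [-1.3, 1.2, 3.4]
opening: 0.0155
gripper_force: 30.0
```

Contact with the bar (force changed from −2 to +3.4 N). Release gently.

>>> jog_arm:
  steps:
    - {"x": 0,"y": 0,"z": 0,"rx": 0,"ry": 0,"rz": 0,"grip": -0.5}
    - {"x": 0,"y": 0,"z": 0,"rx": 0,"ry": 0,"rz": 0,"grip": 0.2}
    - {"x": 0,"y": 0,"z": 0,"rx": 0,"ry": 0,"rz": 0,"grip": 1}
    - {"x": 0,"y": 0,"z": 0,"rx": 0,"ry": 0,"rz": 0,"grip": 1}
    - {"x": 0,"y": 0,"z": 0,"rx": 0,"ry": 0,"rz": 0,"grip": 1}
    - {"x": 0,"y": 0,"z": 0,"rx": 0,"ry": 0,"rz": 0,"grip": 1}
    - {"x": 0,"y": 0,"z": 0,"rx": 0,"ry": 0,"rz": 0,"grip": 1}
    - {"x": 0,"y": 0,"z": 0,"rx": 0,"ry": 0,"rz": 0,"grip": 1}

```text
clock: 8.05
eef_pos: [0.5461, -0.2029, 0.1695]
tool_rot: [[0.074, 0.997, -0.0], [0.997, -0.074, -0.0], [-0.0, -0.0, -1.0]]
force: [-0.3, -0.1, 1.0]
opening: 0.0762
gripper_force: 0.0
```

>>> jog_arm:
  steps:
    - {"x": 0,"y": 0,"z": -0.02,"rx": 0,"ry": 0,"rz": 0,"grip": 1}
    - {"x": 0,"y": 0,"z": -0.05,"rx": 0,"ry": 0,"rz": 0,"grip": 1}
    - {"x": 0,"y": 0,"z": -0.09,"rx": 0,"ry": 0,"rz": 0,"grip": 1}
    - {"x": 0,"y": 0,"z": -0.13,"rx": 0,"ry": 0,"rz": 0,"grip": 1}
    - {"x": 0,"y": 0,"z": -0.16,"rx": 0,"ry": 0,"rz": 0,"grip": 1}

```text
clock: 8.55
eef_pos: [0.5462, -0.2033, 0.3319]
tool_rot: [[0.075, 0.997, 0.002], [0.997, -0.075, -0.0], [-0.0, 0.002, -1.0]]
force: [0.9, 0.7, -0.3]
opening: 0.094
gripper_force: 0.0
```

Run:
```python
from h import *
a=camera("scene");b=camera("side")
x=cv2.hconcat([cv2.resize(a["img"][120:290,110:280],(400,400)),cv2.resize(b["img"][140:340,210:410],(400,400))])
cv2.imwrite("pics/rail2.png",x[:,:,::-1])
for y in (75,-105): rel([.613,.176,.32],y)
```

```text
xyz [0.3836 0.037  0.0134] r [  0.26   0.22 -79.27] t 8.65 q7 22.0
xyz [0.3836 0.037  0.0134] r [  0.26   0.22 -79.27] t 8.65 q7 22.0
```

View pics/rail2.png

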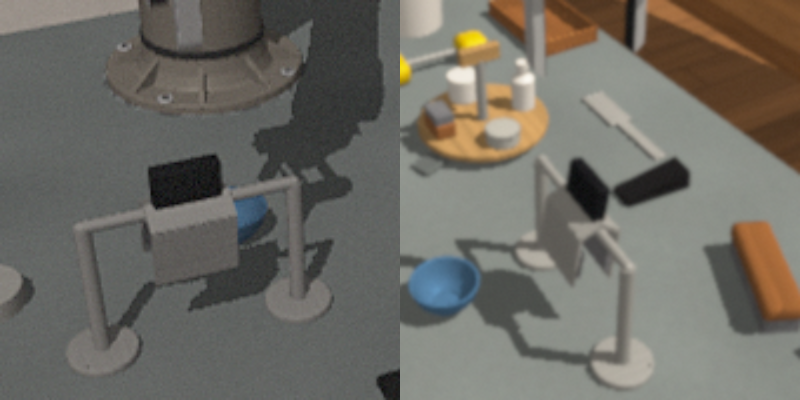

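>>> jog_arm:
  steps:
    - {"x": 0.03,"y": 0.003,"z": 0,"rx": 0,"ry": 0,"rz": -8,"grip": 1}
    - {"x": 0.065,"y": 0.006,"z": 0,"rx": 0,"ry": 0,"rz": -16,"grip": 1}
    - {"x": 0.1,"y": 0.01,"z": 0,"rx": 0,"ry": 0,"rz": -24,"grip": 1}
    - {"x": 0.135,"y": 0.013,"z": 0,"rx": 0,"ry": 0,"rz": -32,"grip": 1}
    - {"x": 0.17,"y": 0.017,"z": 0,"rx": 0,"ry": 0,"rz": -40,"grip": 1}
    - {"x": 0.205,"y": 0.02,"z": 0,"rx": 0,"ry": 0,"rz": -48,"grip": 1}
    - {"x": 0.24,"y": 0.023,"z": 0,"rx": 0,"ry": 0,"rz": -56,"grip": 1}
    - {"x": 0.27,"y": 0.026,"z": 0,"rx": 0,"ry": 0,"rz": -64,"grip": 1}

```text
clock: 9.45
eef_pos: [0.5919, 0.0665, 0.3287]
tool_rot: [[-0.867, 0.498, -0.001], [0.498, 0.867, 0.0], [0.001, -0.0, -1.0]]
force: [0.2, 0.5, 0.6]
opening: 0.0942
gripper_force: 0.0
```

```bash
python3 -c "
from h import *
rel([.613,.176,.32],92)"
```

```text
xyz [0.0363 0.1055 0.0087] r [ -0.    -0.05 -31.88] t 9.45 q7 55.3
```

>>> jog_arm:
  steps:
    - {"x": 0.01,"y": 0.03,"z": 0,"rx": 0,"ry": 0,"rz": -8,"grip": 1}
    - {"x": 0.02,"y": 0.06,"z": 0,"rx": 0,"ry": 0,"rz": -16,"grip": 1}
    - {"x": 0.03,"y": 0.085,"z": 0,"rx": 0,"ry": 0,"rz": -24,"grip": 1}
    - {"x": 0.036,"y": 0.105,"z": 0,"rx": 0,"ry": 0,"rz": -32,"grip": 1}
    - {"x": 0.036,"y": 0.105,"z": 0,"rx": 0,"ry": 0,"rz": -32,"grip": 1}
    - {"x": 0.036,"y": 0.105,"z": 0,"rx": 0,"ry": 0,"rz": -32,"grip": 1}

```text
clock: 10.05
eef_pos: [0.6138, 0.1729, 0.3287]
tool_rot: [[-1.0, -0.029, -0.001], [-0.029, 1.0, -0.001], [0.001, -0.001, -1.0]]
force: [-0.3, -0.1, -0.4]
opening: 0.0943
gripper_force: 0.0
```

Run:
```python
from h import *
import pickle
c=camera("wrist");pickle.dump(c,open("w3.pkl","wb"));cv2.imwrite("pics/w3.png",c["img"][:,:,::-1])
rel([.613,.176,.119],92)
print(proj(c,[[.613,.176,.151],[.613,.176,.026],[.485,.135,.005]]))
```

```text
xyz [0.0006 0.0039 0.21  ] r [-0.04 -0.04 -0.44] t 10.1 q7 77.4
[[279.07547283 187.32979678]
 [278.1766117  168.40526702]
 [250.87645215  72.29747012]]
```

View pics/w3.png

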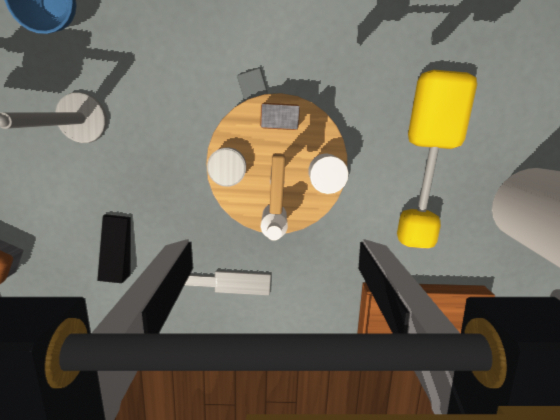

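Run:
```python
from h import *
import pickle
np.set_printoptions(precision=4,suppress=True)
c=pickle.load(open("w3.pkl","rb"))
A=onz(c,278,155,.151);B=onz(c,276,213,.151);d=B-A;print("handle",(A+B)/2,np.linalg.norm(d),np.degrees(np.arctan2(d[1],d[0])))
bt=onz(c,273.5,231,.104);print("cap",bt)
hsv=cv2.cvtColor(c["img"],cv2.COLOR_RGB2HSV);m=cv2.inRange(hsv,(8,90,60),(25,255,255));m[240:]=0;m[:,:190]=0;m[:,360:]=0
k=max(cv2.findContours(m,0,1)[0],key=cv2.contourArea).reshape(-1,2);h=cv2.convexHull(k).reshape(-1,2)
W=np.array([onz(c,u,v,.026)[:2] for u,v in h if v<225],np.float32)
x=np.linalg.lstsq(np.c_[2*W,np.ones(len(W))],(W**2).sum(1),rcond=None)[0];cen=x[:2];print("disc",cen,np.sqrt(x[2]+cen@cen))
t=[onz(c,u,v,.008)[:2] for u,v in[(238,76),(261,67),(268,90),(246,100)]];print(np.array(t))
for ce in(cen,((A+B)/2)[:2]):
  v=(t[0]+t[1])/2-ce;w=bt[:2]-ce;print("tongue",np.linalg.norm(v),np.degrees(np.arctan2(v[1],v[0])),"bottle",np.linalg.norm(w),np.degrees(np.arctan2(w[1],w[0])))
e=t[1]-t[0];print("edge normal",np.degrees(np.arctan2(e[1],e[0])))
s=t[1]-t[2];print("side",np.degrees(np.arctan2(s[1],s[0])))
rel([.613,.176,.119],92)
```

```text
handle [0.6102 0.1737 0.151 ] 0.06257096436470182 -0.30307940566851516
cap [0.6789 0.1715 0.104 ]
disc [0.6109 0.1735] 0.09902451249399197
[[0.4905 0.1177]
 [0.4782 0.1489]
 [0.5075 0.159 ]
 [0.5215 0.1287]]
tongue 0.13278782460617342 -162.35553152596046 bottle 0.06801094592947199 -1.683039207529206
tongue 0.13215909248694258 -162.1928873563307 bottle 0.06872906562554021 -1.8045410662262982
edge normal 111.53046965375866
side -160.94690772579978
xyz [0.0006 0.0039 0.21  ] r [-0.04 -0.04 -0.44] t 10.1 q7 77.4
```

```bash
python3 -c "
from h import *
rel([.6115,.1745,.120],89.2)"
```

```text
xyz [0.0021 0.0025 0.209 ] r [-0.04 -0.04  2.36] t 10.1 q7 77.4
```

>>> jog_arm:
  steps:
    - {"x": 0.002,"y": 0.0025,"z": 0.02,"rx": 0,"ry": 0,"rz": 2.4,"grip": 1}
    - {"x": 0.002,"y": 0.0025,"z": 0.06,"rx": 0,"ry": 0,"rz": 2.4,"grip": 0.8}
    - {"x": 0.002,"y": 0.0025,"z": 0.1,"rx": 0,"ry": 0,"rz": 2.4,"grip": 0.4}
    - {"x": 0.002,"y": 0.0025,"z": 0.14,"rx": 0,"ry": 0,"rz": 2.4,"grip": 0}
    - {"x": 0.002,"y": 0.0025,"z": 0.18,"rx": 0,"ry": 0,"rz": 2.4,"grip": 0}
    - {"x": 0.002,"y": 0.0025,"z": 0.2,"rx": 0,"ry": 0,"rz": 2.4,"grip": 0}
    - {"x": 0.002,"y": 0.0025,"z": 0.209,"rx": 0,"ry": 0,"rz": 2.4,"grip": 0}
    - {"x": 0.002,"y": 0.0025,"z": 0.209,"rx": 0,"ry": 0,"rz": 2.4,"grip": 0}

```text
clock: 10.9
eef_pos: [0.6116, 0.1747, 0.12]
tool_rot: [[-1.0, 0.014, -0.001], [0.014, 1.0, -0.001], [0.001, -0.001, -1.0]]
force: [-0.4, 0.8, 0.2]
opening: 0.0473
gripper_force: 0.0
```

>>> jog_arm:
  steps:
    - {"x": 0,"y": 0,"z": 0,"rx": 0,"ry": 0,"rz": 0,"grip": -1}
    - {"x": 0,"y": 0,"z": 0,"rx": 0,"ry": 0,"rz": 0,"grip": -1}
    - {"x": 0,"y": 0,"z": 0,"rx": 0,"ry": 0,"rz": 0,"grip": -1}
    - {"x": 0,"y": 0,"z": 0,"rx": 0,"ry": 0,"rz": 0,"grip": -1}
    - {"x": 0,"y": 0,"z": 0,"rx": 0,"ry": 0,"rz": 0,"grip": -1}
    - {"x": 0,"y": 0,"z": 0,"rx": 0,"ry": 0,"rz": 0,"grip": -1}
    - {"x": 0,"y": 0,"z": 0,"rx": 0,"ry": 0,"rz": 0,"grip": -1}
    - {"x": 0,"y": 0,"z": 0,"rx": 0,"ry": 0,"rz": 0,"grip": -1}
  squeeze: 20

```text
clock: 11.7
eef_pos: [0.6122, 0.1745, 0.1211]
tool_rot: [[-1.0, 0.012, 0.0], [0.012, 1.0, -0.001], [-0.0, -0.001, -1.0]]
force: [-1.7, -5.1, 5.4]
opening: 0.015
gripper_force: 20.0
```

>>> jog_arm:
  steps:
    - {"x": 0,"y": 0,"z": 0,"rx": 0,"ry": 0,"rz": 3,"grip": -1}
    - {"x": 0,"y": 0,"z": 0,"rx": 0,"ry": 0,"rz": 9,"grip": -1}
    - {"x": 0,"y": 0,"z": 0,"rx": 0,"ry": 0,"rz": 16,"grip": -1}
    - {"x": 0,"y": 0,"z": 0,"rx": 0,"ry": 0,"rz": 23,"grip": -1}
    - {"x": 0,"y": 0,"z": 0,"rx": 0,"ry": 0,"rz": 30,"grip": -1}
    - {"x": 0,"y": 0,"z": 0,"rx": 0,"ry": 0,"rz": 37,"grip": -1}
    - {"x": 0,"y": 0,"z": 0,"rx": 0,"ry": 0,"rz": 44,"grip": -1}
    - {"x": 0,"y": 0,"z": 0,"rx": 0,"ry": 0,"rz": 50,"grip": -1}

```text
clock: 12.5
eef_pos: [0.6121, 0.1744, 0.1211]
tool_rot: [[-0.629, 0.777, 0.0], [0.777, 0.629, -0.001], [-0.001, -0.0, -1.0]]
force: [-2.6, -6.7, 6.4]
opening: 0.0152
gripper_force: 20.0
```

>>> jog_arm:
  steps:
    - {"x": 0,"y": 0,"z": 0,"rx": 0,"ry": 0,"rz": 7,"grip": -1}
    - {"x": 0,"y": 0,"z": 0,"rx": 0,"ry": 0,"rz": 14,"grip": -1}
    - {"x": 0,"y": 0,"z": 0,"rx": 0,"ry": 0,"rz": 21,"grip": -1}
    - {"x": 0,"y": 0,"z": 0,"rx": 0,"ry": 0,"rz": 28,"grip": -1}
    - {"x": 0,"y": 0,"z": 0,"rx": 0,"ry": 0,"rz": 35,"grip": -1}
    - {"x": 0,"y": 0,"z": 0,"rx": 0,"ry": 0,"rz": 42,"grip": -1}
    - {"x": 0,"y": 0,"z": 0,"rx": 0,"ry": 0,"rz": 49,"grip": -1}
    - {"x": 0,"y": 0,"z": 0,"rx": 0,"ry": 0,"rz": 55,"grip": -1}

```text
clock: 13.3
eef_pos: [0.6119, 0.1743, 0.1211]
tool_rot: [[0.276, 0.961, 0.0], [0.961, -0.276, -0.001], [-0.001, 0.0, -1.0]]
force: [-3.5, -6.9, 6.2]
opening: 0.0152
gripper_force: 20.0
```

```bash
python3 -c "
from h import *
rel([.612,.1743,.121],-71.5)"
```

```text
xyz [-0.      0.0001  0.0001] r [4.00e-02 4.00e-02 5.55e+01] t 13.3 q7 -9.9
```

>>> jog_arm:
  steps:
    - {"x": 0,"y": 0,"z": 0,"rx": 0,"ry": 0,"rz": 8,"grip": -1}
    - {"x": 0,"y": 0,"z": 0,"rx": 0,"ry": 0,"rz": 16,"grip": -1}
    - {"x": 0,"y": 0,"z": 0,"rx": 0,"ry": 0,"rz": 24,"grip": -1}
    - {"x": 0,"y": 0,"z": 0,"rx": 0,"ry": 0,"rz": 32,"grip": -1}
    - {"x": 0,"y": 0,"z": 0,"rx": 0,"ry": 0,"rz": 40,"grip": -1}
    - {"x": 0,"y": 0,"z": 0,"rx": 0,"ry": 0,"rz": 47,"grip": -1}
    - {"x": 0,"y": 0,"z": 0,"rx": 0,"ry": 0,"rz": 52,"grip": -1}
    - {"x": 0,"y": 0,"z": 0,"rx": 0,"ry": 0,"rz": 55.5,"grip": -1}

```text
clock: 14.1
eef_pos: [0.6117, 0.1745, 0.121]
tool_rot: [[0.948, 0.319, -0.0], [0.319, -0.948, -0.001], [-0.001, 0.001, -1.0]]
force: [-4.0, -6.5, 8.5]
opening: 0.0153
gripper_force: 20.0
```

>>> jog_arm:
  steps:
    - {"x": 0,"y": 0,"z": 0,"rx": 0,"ry": 0,"rz": 0,"grip": -1}
    - {"x": 0,"y": 0,"z": 0,"rx": 0,"ry": 0,"rz": 0,"grip": -1}
    - {"x": 0,"y": 0,"z": 0,"rx": 0,"ry": 0,"rz": 0,"grip": -1}
    - {"x": 0,"y": 0,"z": 0,"rx": 0,"ry": 0,"rz": 0,"grip": -1}
    - {"x": 0,"y": 0,"z": 0,"rx": 0,"ry": 0,"rz": 0,"grip": -1}

```text
clock: 14.6
eef_pos: [0.6117, 0.1745, 0.1211]
tool_rot: [[0.947, 0.322, -0.0], [0.322, -0.947, -0.001], [-0.001, 0.001, -1.0]]
force: [-4.1, -5.8, 8.2]
opening: 0.0155
gripper_force: 20.0
```

Run:
```python
from h import *
a=camera("scene");b=camera("side")
x=cv2.hconcat([cv2.resize(a["img"][120:270,250:400],(400,400),interpolation=2),cv2.resize(b["img"][130:280,180:330],(400,400),interpolation=2)])
for i,c,(u0,v0) in((0,a,(250,120)),(1,b,(180,130))):
    th=np.radians(-161.5);p=np.array([.6115,.1745,0])+.07*np.array([np.cos(th),np.sin(th),0])
    for z in(.026,.104):
        u,v=proj(c,[p+[0,0,z]])[0];cv2.circle(x,(int((u-u0)*2.667+400*i),int((v-v0)*2.667)),3,(255,0,0),-1)
cv2.imwrite("pics/fin.png",x[:,:,::-1])
```

```text
(no output)
```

View pics/fin.png

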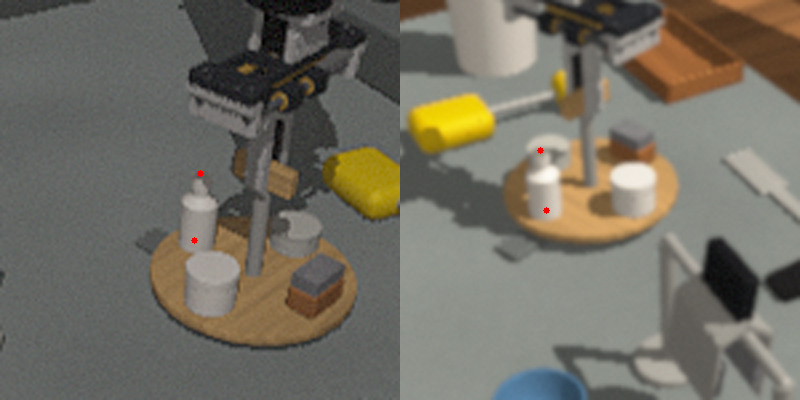

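The bottle stands on the expected point in both views, in line with the tongue. The scraper is still on the rail.

```bash
python3 -c "
from rig import *
print(job_done())"
```

```text
the job is handed in; nothing more can be done
None
```

The job is handed in: the scraper hangs freely astride the rail near its middle, and the bottle stands at the front in line with the tongue, with the gripper still holding the handle. `job_done()` gave no verdict; I judged the final state from the last camera views.

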